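# Put the cured sample bars away

## Task

Put the pink and the green shampoo bar from the curing rack away in the open sample drawer, one after the other, each lying flat at the bottom of the pocket of its own colour; they stand on edge in the rack, so first lay the bar flat on the bench, let go and take it again by its sides, and finish with one bar before you start on the other. Then push the drawer fully home. Leave the cream bar standing in the rack and do not shift or knock over the two squeeze bottles and the jar behind the rack.

Things in the scene. Friction and masses are not known exactly. Their poses are not given: they have to be found in the camera images.
- bar_pink: Pink solid shampoo bar, 46 x 20 x 46 mm, 50 g, same colour on all faces. Origin: centre of its underside as it stands on edge in the rack (a 46 x 20 face); its y axis is the 20 mm thickness, x and z the 46 mm sides (z up at the start).
- bar_pink_center (a point): centre of the pink bar; axes as the bar's
- bar_green: Green solid shampoo bar, 46 x 20 x 46 mm, 50 g, same colour on all faces. Origin: centre of its underside as it stands on edge in the rack (a 46 x 20 face); its y axis is the 20 mm thickness, x and z the 46 mm sides (z up at the start).
- bar_green_center (a point): centre of the green bar; axes as the bar's
- bar_cream: Cream solid shampoo bar, 46 x 20 x 46 mm, 50 g, same colour on all faces. Origin: centre of its underside as it stands on edge in the rack (a 46 x 20 face); its y axis is the 20 mm thickness, x and z the 46 mm sides (z up at the start). It is still curing and stays in the rack.
- rack: White curing rack, fixed: a block 75 x 190 x 20 mm (x, y, z), origin at the centre of its underside. Three slots 70 mm apart along its y, each 51 mm (x) by 23 mm (y) and 14 mm deep, so a bar stands on edge 6 mm above the bench, its top at 52 mm and 32 mm clear of the rack. Which bar stands in which slot varies.
- drawer (a joint): Travel of the drawer in m: 0 fully home (front panel against the case), grows as it is pulled out towards the robot, up to 0.16. It starts open, slides stiffly (about 4 N) and stays where it is left.
- drawer_lip (a point): Middle of the outer edge of the aluminium lip on the drawer's blue front panel, 70 mm above the bench. The lip is 120 mm wide, 12 mm high and stands 18 mm out of the panel. Panel 250 mm wide, 12 mm thick, from 10 to 84 mm above the bench. Moves with the drawer; point x axis points the way the drawer closes, y along the panel.
- pocket_pink (a point): Centre of the mouth of the square pocket with pink floor and rim, in the open drawer, 40 mm above the bench in the flat top face of the grey insert. Pocket 54 x 54 mm, 8 mm deep (a bar lying flat in it stands 12 mm proud, its centre 2 mm above the mouth). 90 mm behind the lip edge, 60 mm behind the panel's inner face. Axes: x the closing direction, y along the panel, z up.
- pocket_green (a point): The same for the pocket with green floor and rim, 90 mm beside the pink one (to -y).
- case: White low sample case that holds the drawer, fixed, 240 x 250 x 90 mm (x, y, z), origin at the centre of its underside, front towards the robot (-x).
- bottle_a: White squeeze bottle, 52 mm wide, about 170 mm tall, bystander; origin at its foot.
- bottle_b: Yellowish squeeze bottle, 52 mm wide, about 160 mm tall, bystander; origin at its foot.
- jar: Clear jar with white cap, 68 mm wide, 65 mm tall, bystander; origin at its foot.
Mind the look-alikes: they are no part of the job. What is meant by the bar_pink is not black, orange or yellow, and is the larger of those in its own colour.

How it is judged (in metres and radians):
On the way, in this order (a step that is already met when the one before it is completed fails the run):
1. the first bar lies flat on the bench, let go (((height (world z) of bar_pink_center below 0.014 m and angle between the y axis of bar_pink and the z axis of pocket_pink, either way round below 0.08 rad and contact force between the fingers and bar_pink below 0.05 N) or (height (world z) of bar_green_center below 0.014 m and angle between the y axis of bar_green and the z axis of pocket_green, either way round below 0.08 rad and contact force between the fingers and bar_green below 0.05 N))), for 0.1 s.
2. the first of the two bars lies flat in the pocket of its colour, let go, the drawer still open (((horizontal distance between bar_pink_center and pocket_pink below 0.007 m and z of bar_pink_center in the frame of pocket_pink below 0.004 m and angle between the y axis of bar_pink and the z axis of pocket_pink, either way round below 0.08 rad and linear speed of bar_pink below 0.05 m/s and contact force between the fingers and bar_pink below 0.05 N) or (horizontal distance between bar_green_center and pocket_green below 0.007 m and z of bar_green_center in the frame of pocket_green below 0.004 m and angle between the y axis of bar_green and the z axis of pocket_green, either way round below 0.08 rad and linear speed of bar_green below 0.05 m/s and contact force between the fingers and bar_green below 0.05 N)) and value of joint drawer above 0.05 m), for 0.2 s.
3. the other bar lies flat on the bench, let go, while the first is in its pocket ((((horizontal distance between bar_pink_center and pocket_pink below 0.007 m and z of bar_pink_center in the frame of pocket_pink below 0.004 m and angle between the y axis of bar_pink and the z axis of pocket_pink, either way round below 0.08 rad and linear speed of bar_pink below 0.05 m/s and contact force between the fingers and bar_pink below 0.05 N) and (height (world z) of bar_green_center below 0.014 m and angle between the y axis of bar_green and the z axis of pocket_green, either way round below 0.08 rad and contact force between the fingers and bar_green below 0.05 N)) or ((horizontal distance between bar_green_center and pocket_green below 0.007 m and z of bar_green_center in the frame of pocket_green below 0.004 m and angle between the y axis of bar_green and the z axis of pocket_green, either way round below 0.08 rad and linear speed of bar_green below 0.05 m/s and contact force between the fingers and bar_green below 0.05 N) and (height (world z) of bar_pink_center below 0.014 m and angle between the y axis of bar_pink and the z axis of pocket_pink, either way round below 0.08 rad and contact force between the fingers and bar_pink below 0.05 N)))), for 0.1 s.
4. both bars lie flat in the pockets of their colours, let go, the drawer still open (horizontal distance between bar_pink_center and pocket_pink below 0.007 m and z of bar_pink_center in the frame of pocket_pink below 0.004 m and angle between the y axis of bar_pink and the z axis of pocket_pink, either way round below 0.08 rad and linear speed of each of bar_pink, bar_green below 0.05 m/s and contact force between the fingers and bar_pink below 0.05 N and horizontal distance between bar_green_center and pocket_green below 0.007 m and z of bar_green_center in the frame of pocket_green below 0.004 m and angle between the y axis of bar_green and the z axis of pocket_green, either way round below 0.08 rad and contact force between the fingers and bar_green below 0.05 N and value of joint drawer above 0.05 m), for 0.2 s.
At the end, for the whole second after the job is handed in: Pink and green bars released and at rest in their pockets: within 7 mm of the pocket centre, bar centre at most 4 mm above the mouth, flat within 0.08 rad. Drawer home within 4 mm. Cream bar within 20 mm and 0.3 rad of its start; bottles, jar within 40 mm and 0.3 rad (horizontal distance between bar_pink_center and pocket_pink below 0.007 m and z of bar_pink_center in the frame of pocket_pink below 0.004 m and angle between the y axis of bar_pink and the z axis of pocket_pink, either way round below 0.08 rad and linear speed of each of bar_pink, bar_green below 0.05 m/s and contact force between the fingers and bar_pink below 0.05 N and horizontal distance between bar_green_center and pocket_green below 0.007 m and z of bar_green_center in the frame of pocket_green below 0.004 m and angle between the y axis of bar_green and the z axis of pocket_green, either way round below 0.08 rad and contact force between the fingers and bar_green below 0.05 N and value of joint drawer below 0.004 m and distance of bar_cream from where it was at the start of the episode below 0.02 m and angle between each of bar_cream, bottle_a, bottle_b, jar's own z axis and vertical below 0.3 rad and distance of each of bottle_a, bottle_b, jar from where it was at the start of the episode below 0.04 m); the robot touches nothing.
It fails at once if the cream bar is taken out of or knocked about in its slot (distance of bar_cream from where it was at the start of the episode above 0.02 m or angle between bar_cream's own z axis and vertical above 0.4 rad).
It fails at once if a bottle or the jar is shifted by more than 40 mm or knocked over (distance of any of bottle_a, bottle_b, jar from where it was at the start of the episode above 0.04 m or angle between any of bottle_a, bottle_b, jar's own z axis and vertical above 0.4 rad).
It also fails if it takes over 72 s, if anything falls off the work surface, if the arm or the gripper's body presses on something with over 40 N, if the wrist force passes 120 N, or if a joint passes its speed limit or range.

## Robot

A 6-joint arm with a two-finger parallel gripper is mounted at the origin on the work surface. World frame = base frame: x ahead of the robot, y to its left, z up, the work surface at z = 0. Lengths are in mm, angles in rad, forces in N, time in s.
With the tool pointing down it reaches from about 250 to 775 mm from the base axis. Payload 8.9 kg.
Tool frame: the origin (TCP) lies on the mounting face of the last link; the fingertips stand 173 mm ahead of it and the grasp point (between the pads) lies 155 mm ahead of it; z points along the fingers, y is the line along which they close (so a half turn about z gives the same grasp; the last joint's range is limited). The gripper opens to 85 mm and grips with 20 to 120 N. Pads are 22 mm wide; open, the fingers measure 114 mm over their backs; the gripper's body (76 mm by 85 mm) begins 54 mm behind the grasp point. The pads swing forward as they close: fully open they stand 13 mm farther back than shut.
Start: joints at [-1.348, 0.291, -0.153, 1.127, 0, 1.431], TCP at [185.83, -491.011, 404.705] pointing down, gripper open.
Joint ranges: [-2.52, 2.52], [-0.91, 1.74], [-1.3, 1.37], [-1.96, 2.02], [-1.52, 1.47], [-3.14, 3.14]. Speed limits (rad/s): [2.22, 2.22, 2.79, 3.14, 3.14, 3.14].

## Interface

Orientations are given as [roll, pitch, yaw] about the fixed x, y, z axes, in that order (R = Rz(yaw) Ry(pitch) Rx(roll)).
In Python, from plant import robot, viewer, nets gives the robot as it stands.
- The arm moves only by the tool arm_command, never from a script. Its argument "moves" is a list of rows, each a list of 6 numbers: the shift along the tool's x, y, z normalised to -1 to 1, where 1 is 0.25 m, then the turn, a rotation vector about the tool's x, y, z normalised to -1 to 1, where 1 is pi rad. A call has 1 to 10 rows; each row is the pose to reach, as a shift and turn from the pose commanded when the call began, along the tool's axes at that moment, turning the shorter way round; what a row does not reach only later rows make up. A row lasts 1/8 s, in which the tool goes at most 62.5 mm and 10.7 degrees, less where a joint would pass 70% of its speed; a pose out of reach is approached as far as the arm can. A call with a number of a shift or a turn outside -1 to 1 is refused whole. A call with a gripper value outside its range is refused whole. "hand" is the closure, from 0 (fully open) to 1 (shut), set as the call begins (left out, the last holds). The fingers move at their own pace and stop on an object; "squeeze" is the grip in N (left out, the last holds). Time passes only in rows, so rows that repeat a pose let the fingers close. It gives the time, the measured TCP pose, the force, the opening and the grip force at its end, in the units of the state.
- robot.sense(): the state, without advancing time (a new reading comes with each control period).
- viewer.grab_frame(name): name is "side" or "top"; returns a dict with "pixels" (400x640x3 uint8, blue, green, red), "range_z" (400x640 float32, mm along the optical axis (not along the pixel's ray), 0 where there is no reading), "intrinsics" (3x3 intrinsics, pixels), "pose" (4x4, takes a point from camera to world coordinates). Camera axes: x right, y down, z forward; pixel columns grow to the right and rows downward; lengths in mm; the calibration is good to about 2 mm. A picture is of the moment at which its call begins.
- robot.job_done(): hands the job in; it is judged then, once.
Trained networks look in the newest picture that a camera, given by its name, has taken for a name from the list of things; names that differ only in an ending like _2 or _b are one class to them, and where a whole thing is asked for, a point or a joint stands for the part that bears it (a point fixed in the world has none). Each returns a list of dicts, best first, with "confidence" (0 to 1); they miss things now and then, are a little off and sometimes report something else, mostly with a low value. They report only what shows in the picture. A call takes as long as a camera call. They do not tell look-alikes from the thing itself.
- nets.look_for(camera, thing): "position" ([column, row] as shares, 0 to 1, of the picture: columns of its width, rows of its height, amid what is visible of it).
- nets.regions_of(camera, thing): "pixels" (400x640 bool, what is visible of it) and "position" ([column, row] as shares, 0 to 1, of the picture: columns of its width, rows of its height, amid what is visible of it).
The state is a dict: "clock": time; "joints": joint angles; "joint_vel": joint speeds; "joint_torque": joint torques, N m; "tcp_pos": TCP position; "orientation": TCP orientation; "ft_force": force on the tool from outside, world axes, zero at the start; "moment": the same for the moment, N m; "opening": finger opening in mm; "grasp_force": force on a finger pad.
Only numpy, scipy, OpenCV 4.12 (cv2) and the standard library are available. Lean on these libraries where they do the work, as an engineer would, in place of code of your own. Each camera call takes 0.05 s, during which the arm holds its last target. There are 200 camera calls.

## Working session

There is one attempt and no reset: what is moved stays moved. The work goes in short steps, Python scripts to look and compute and a tool call to move; the robot and the scene stay as the last step left them, time stands still between calls to the robot, and variables do not carry over. Pictures are saved under pics/ and viewed, at most 10 in all, crops included, and the job is handed in when it is done.

Besides the shell and the picture viewer there is one more tool, called after "Emit:" in YAML: its name, and indented under it one key for each argument. arm_command: Moves the arm, as the interface text tells. Scaled input: -1 to 1 covers 0.25 m each way for a shift and pi rad each way for a turn. Its arguments: {"type":"object","properties":{"moves":{"type":"array"},"hand":{"type":"number"},"squeeze":{"type":"number"}},"required":["moves"]}

```bash
mkdir -p pics; ls; python3 - <<'E'
from plant import robot, viewer, nets
import cv2,numpy as np
s=robot.sense(); print({k:np.round(v,3).tolist() for k,v in s.items()})
for n in("top","side"):
    f=viewer.grab_frame(n); cv2.imwrite(f"pics/{n}0.png",f["pixels"]); print(n,f["intrinsics"].tolist(),np.round(f["pose"],3).tolist())
    for t in["bar_pink","bar_green","bar_cream","rack","drawer_lip","pocket_pink","case","bottle_a","jar"]:
        print(t,[(round(d["confidence"],2),np.round(np.array(d["position"])*[640,400]).tolist()) for d in nets.look_for(n,t)][:4])
E
```

```text
pics
{'clock': 0.0, 'joints': [-1.348, 0.291, -0.154, 1.127, 0.0, 1.431], 'joint_vel': [-0.0, -0.0, 0.0, -0.001, 0.0, -0.0], 'joint_torque': [0.002, -53.715, 33.137, 0.016, -0.0, 0.0], 'tcp_pos': [185.804, -490.815, 404.15], 'orientation': [-3.14, -0.0, 0.362], 'ft_force': [0.007, 0.693, -0.111], 'moment': [0.034, -0.007, 0.017], 'grasp_force': 0.0, 'opening': 85.416}
top [[398.27566309467767, 0.0, 313.3076114887473], [0.0, 398.27566309467767, 203.37493142186761], [0.0, 0.0, 1.0]] [[0.014, -0.997, 0.071, 516.345], [-1.0, -0.015, -0.004, 61.188], [0.005, -0.071, -0.997, 915.345], [0.0, 0.0, 0.0, 1.0]]
bar_pink [(0.81, [228.0, 300.0]), (0.78, [255.0, 258.0])]
bar_green [(0.8, [195.0, 249.0])]
bar_cream [(0.72, [225.0, 252.0]), (0.26, [189.0, 249.0])]
rack [(0.86, [228.0, 251.0])]
drawer_lip [(0.84, [430.0, 220.0])]
pocket_pink [(0.73, [431.0, 218.0])]
case [(0.66, [428.0, 158.0])]
bottle_a [(0.65, [324.0, 111.0]), (0.59, [310.0, 146.0])]
jar [(0.64, [279.0, 171.0])]
side [[446.49455325555414, 0.0, 314.5633603346905], [0.0, 446.49455325555414, 207.951973057681], [0.0, 0.0, 1.0]] [[-0.884, -0.271, 0.38, 163.926], [-0.467, 0.49, -0.737, 807.559], [0.014, -0.829, -0.56, 650.407], [0.0, 0.0, 0.0, 1.0]]
bar_pink [(0.96, [252.0, 271.0]), (0.61, [322.0, 265.0]), (0.6, [284.0, 256.0]), (0.58, [355.0, 305.0])]
bar_green []
bar_cream [(0.71, [303.0, 287.0])]
rack [(0.83, [303.0, 304.0])]
drawer_lip []
pocket_pink [(0.69, [356.0, 177.0])]
case [(0.98, [315.0, 162.0]), (0.49, [355.0, 177.0])]
bottle_a [(0.79, [255.0, 189.0]), (0.62, [239.0, 182.0])]
jar [(0.74, [259.0, 230.0]), (0.28, [323.0, 265.0])]
```

View pics/top0.png

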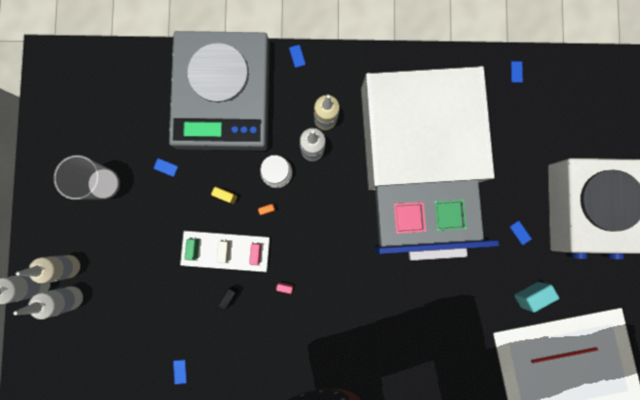

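View pics/side0.png

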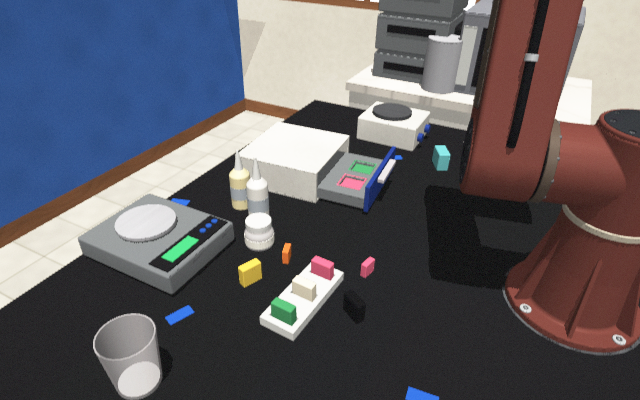

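The top view shows the rack with green at (191,249), cream at (223,251) and pink at (255,254). The pink pocket is at (408,217) and the green one at (450,215). The small pink block at (285,289) is a look-alike. The side view agrees.

```bash
cat > h.py <<'E'
from plant import robot, viewer, nets
import cv2,numpy as np
from scipy.spatial.transform import Rotation as Rn
def cloud(n="top"):
    f=viewer.grab_frame(n); K,P,d=f["intrinsics"],f["pose"],f["range_z"].astype(float)
    v,u=np.mgrid[:400,:640]
    c=np.dstack([(u-K[0,2])/K[0,0]*d,(v-K[1,2])/K[1,1]*d,d])
    w=c@P[:3,:3].T+P[:3,3]; w[d<=0]=np.nan
    return f,w,cv2.cvtColor(f["pixels"],cv2.COLOR_BGR2HSV)
def col(h,c):
    H,S,V=h[...,0].astype(int),h[...,1],h[...,2]
    return {"pink":((H>160)|(H<4))&(S>80)&(V>90),"green":(H>50)&(H<90)&(S>90)&(V>40),"white":(S<60)&(V>120)}[c]
def rect(w,m):
    p=w[m]; p=p[~np.isnan(p[:,2])]
    if len(p)<5: return None
    r=cv2.minAreaRect(p[:,:2].astype(np.float32))
    return dict(n=len(p),mean=np.round(p.mean(0),1).tolist(),c=np.round(r[0],1).tolist(),size=np.round(r[1],1).tolist(),ang=round(r[2],1),z=np.round(np.percentile(p[:,2],[5,50,95]),1).tolist())
def roi(u0,u1,v0,v1):
    m=np.zeros((400,640),bool); m[v0:v1,u0:u1]=1; return m
E
python3 - <<'E'
from h import *
f,w,h=cloud()
z=w[...,2]
print("bench",np.nanmedian(z[330:345,100:150]))
for c,a in(("pink",(240,270,235,280)),("green",(178,205,230,270)),("white",(212,234,235,268))):
    print("bar",c,rect(w,col(h,c)&roi(*a)&(z>46)))
print("rack",rect(w,roi(170,280,220,285)&(z>15)&(z<25)))
for c,a in(("pink",(385,430,195,240)),("green",(430,475,195,240))): print("pocket",c,rect(w,col(h,c)&roi(*a)))
print("panel top",rect(w,roi(370,510,235,260)&(z>79)&(z<90)))
print("lip",rect(w,roi(400,480,245,265)&(z>70)&(z<79)&col(h,"white")))
print("case",rect(w,roi(350,510,60,195)&(z>85)&(z<95)))
for n,a in(("yel",(205,240,180,206)),("org",(255,278,200,218)),("decoy",(274,296,280,296)),("blk",(215,240,285,312)),("jar",(255,297,150,190)),("botA",(298,328,125,165))): print(n,rect(w,roi(*a)&(z>8)))
E
```

```text
bench 0.4755618980756253
bar pink {'n': 183, 'mean': [466.5, 183.1, 51.8], 'c': [466.4, 183.5], 'size': [18.3, 43.8], 'ang': 87.1, 'z': [49.2, 51.8, 54.6]}
bar green {'n': 177, 'mean': [475.1, 321.9, 51.8], 'c': [475.2, 322.6], 'size': [18.2, 42.8], 'ang': 87.5, 'z': [48.4, 52.0, 54.5]}
bar white {'n': 204, 'mean': [470.6, 253.5, 51.7], 'c': [470.6, 254.2], 'size': [20.5, 45.4], 'ang': 86.8, 'z': [48.6, 51.9, 54.2]}
rack {'n': 2088, 'mean': [470.2, 251.2, 20.2], 'c': [467.1, 237.2], 'size': [230.7, 93.5], 'ang': 80.0, 'z': [17.5, 20.2, 22.9]}
pocket pink {'n': 872, 'mean': [551.0, -155.2, 35.1], 'c': [550.9, -154.3], 'size': [65.6, 65.9], 'ang': 4.0, 'z': [30.4, 33.7, 41.9]}
pocket green {'n': 768, 'mean': [557.5, -244.4, 34.7], 'c': [558.0, -243.9], 'size': [64.0, 65.1], 'ang': 4.6, 'z': [30.3, 33.3, 41.6]}
panel top {'n': 715, 'mean': [488.4, -203.1, 83.7], 'c': [481.2, -205.3], 'size': [27.1, 251.2], 'ang': 4.5, 'z': [80.7, 83.7, 86.2]}
lip {'n': 467, 'mean': [473.3, -204.6, 75.8], 'c': [473.3, -205.3], 'size': [17.6, 119.9], 'ang': 4.5, 'z': [73.2, 76.0, 78.1]}
case {'n': 13212, 
[... 172 characters left out ...]
257.8], 'size': [45.9, 19.9], 'ang': 68.6, 'z': [21.1, 45.7, 48.6]}
org {'n': 116, 'mean': [564.0, 161.9, 31.6], 'c': [564.7, 162.7], 'size': [14.9, 33.4], 'ang': 19.0, 'z': [16.9, 33.3, 36.5]}
decoy {'n': 126, 'mean': [392.6, 118.8, 30.9], 'c': [391.4, 119.3], 'size': [33.5, 15.0], 'ang': 78.6, 'z': [14.7, 33.0, 36.0]}
blk {'n': 254, 'mean': [370.8, 239.4, 41.5], 'c': [368.9, 241.7], 'size': [20.0, 46.5], 'ang': 60.6, 'z': [17.4, 45.2, 48.3]}
jar {'n': 793, 'mean': [646.0, 140.4, 57.0], 'c': [663.8, 146.6], 'size': [97.3, 68.2], 'ang': 16.5, 'z': [24.5, 64.4, 67.4]}
botA {'n': 686, 'mean': [700.3, 60.5, 96.0], 'c': [719.2, 56.6], 'size': [51.3, 83.7], 'ang': 70.2, 'z': [19.4, 106.5, 147.1]}
```

```bash
cat > go.py <<'E'
import sys; from h import *
# usage: go.py x y z yaw [tilt about tool y] -> row numbers (TCP target)
def row(p,yaw,tilt=0,s=None):
    s=s or robot.sense(); R=Rn.from_euler("xyz",s["orientation"])
    T=Rn.from_euler("xyz",[np.pi,0,yaw])*Rn.from_rotvec([0,tilt,0])
    d=R.inv().apply(np.array(p)-s["tcp_pos"])/250; r=(R.inv()*T).as_rotvec()/np.pi
    return np.round(np.r_[d,r],4).tolist(), np.abs(d).max()*4, np.linalg.norm(r)*np.pi/.187
if __name__=="__main__":
    a=[float(v) for v in sys.argv[1:]]; print(*row(a[:3],a[3],a[4] if len(a)>4 else 0))
E
python3 go.py 320 -170 400 0.362; python3 go.py 440 60 400 1.509
```

```text
[0.9565, -1.0111, 0.0188, 0.0, 0.0, -0.0001] 4.044233863252366 0.0012085946758126176
[1.7311, -1.7016, 0.0187, 0.0, 0.0, -0.3652] 6.924260762186704 6.134583680078368
```

Emit:
arm_command:
  moves:
    - [0.24,-0.25,0,0,0,-0.05]
    - [0.48,-0.5,0,0,0,-0.1]
    - [0.72,-0.75,0,0,0,-0.15]
    - [0.95,-1,0,0,0,-0.2]
    - [0.95,-1,0,0,0,-0.26]
    - [0.95,-1,0,0,0,-0.32]
    - [0.95,-1,0,0,0,-0.365]
  hand: 0
  squeeze: 40

```text
clock: 1.92
tcp_pos: [319.9, -171.1, 404.9]
orientation: [3.141, -0.0, 1.518]
ft_force: [0.9, -0.1, -0.3]
opening: 85.3
grasp_force: 0.0
```

```bash
python3 go.py 466.5 110 300 1.509; python3 go.py 466.5 183.3 250 1.509;python3 go.py 466.5 183.3 196 1.509; python3 -c "from h import *;print(robot.sense()['joints'])"
```

```text
[1.1542, 0.5255, 0.42, 0.0002, -0.0, 0.0027] 4.616631260509982 0.04571963003505598
[1.4469, 0.5098, 0.62, 0.0002, -0.0, 0.0027] 5.787737548365716 0.04571963003505598
[1.4469, 0.5097, 0.836, 0.0002, -0.0, 0.0027] 5.78770455762273 0.04571963003505598
[-6.93689971e-01 -2.27156391e-02 -5.23637141e-01  1.06948216e+00
  3.40233706e-04  9.30368980e-01]
```

Emit:
arm_command:
  moves:
    - [0.25,0.12,0.1,0,0,0]
    - [0.5,0.25,0.2,0,0,0]
    - [0.75,0.38,0.3,0,0,0]
    - [1,0.5,0.35,0,0,0.003]
    - [1,0.51,0.35,0,0,0.003]

```text
clock: 2.55
tcp_pos: [463.0, 70.8, 316.6]
orientation: [-3.142, -0.0, 1.501]
ft_force: [0.4, -1.5, -0.4]
opening: 85.3
grasp_force: 0.0
```

```bash
python3 go.py 466.5 183.3 250 1.509;python3 go.py 466.5 183.3 196 1.509
```

```text
[0.4497, -0.0174, 0.2663, -0.0, -0.0, -0.0027] 1.7988824175870326 0.04529299275290163
[0.4497, -0.0174, 0.4823, -0.0, -0.0, -0.0027] 1.9293418022561837 0.04529299275290163
```

Emit:
arm_command:
  moves:
    - [0.22,0,0.05,0,0,-0.003]
    - [0.44,-0.017,0.1,0,0,-0.003]
    - [0.45,-0.017,0.25,0,0,-0.003]
    - [0.45,-0.017,0.3,0,0,-0.003]
    - [0.45,-0.017,0.3,0,0,-0.003]

```text
clock: 3.18
tcp_pos: [465.9, 180.4, 241.9]
orientation: [-3.14, 0.001, 1.508]
ft_force: [-0.2, 0.7, 0.1]
opening: 85.1
grasp_force: 0.0
```

```bash
python3 go.py 466.5 183.3 196 1.509; python3 - <<'E'
from h import *
f=viewer.grab_frame("side"); cv2.imwrite("pics/side1.png",cv2.resize(f["pixels"][180:360,180:440],None,fx=3,fy=3))
E
```

```text
[0.0118, 0.0019, 0.1837, -0.0005, 0.0002, -0.0004] 0.7346718571327497 0.010873182699621817
```

View pics/side1.png

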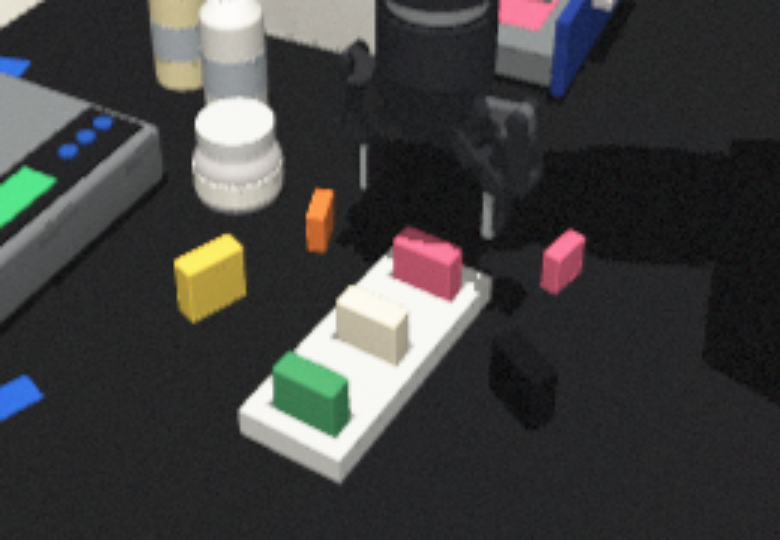

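The open fingers, at crop pixels (363,165) and (488,215), straddle the pink bar at (428,262). Next I descend and close.

Emit:
arm_command:
  moves:
    - [0.01,0.002,0.1,0,0,0]
    - [0.01,0.002,0.18,0,0,0]
    - [0.01,0.002,0.182,0,0,0]
    - [0.01,0.002,0.182,0,0,0]

```text
clock: 3.72
tcp_pos: [467.5, 183.2, 198.0]
orientation: [3.14, -0.0, 1.508]
ft_force: [0.3, 0.3, -0.8]
opening: 85.2
grasp_force: 0.0
```

Emit:
arm_command:
  moves:
    - [0,0,0,0,0,0]
    - [0,0,0,0,0,0]
    - [0,0,0,0,0,0]
    - [0,0,0,0,0,0]
    - [0,0,0,0,0,0]
  hand: 1

```text
clock: 4.35
tcp_pos: [467.0, 183.5, 197.4]
orientation: [3.141, -0.0, 1.509]
ft_force: [-1.3, -0.5, 7.3]
opening: 45.4
grasp_force: 40.9
```

```bash
python3 go.py 466.5 183.3 270 1.509;python3 go.py 450 40 270 1.509; python3 -c "
from h import *
print(robot.sense()['opening'],robot.sense()['joints'])"
```

```text
[-0.0008, -0.0016, -0.2904, 0.0003, -0.0, -0.0001] 1.1615088803186717 0.005145886619305181
[-0.577, -0.0318, -0.2905, 0.0003, -0.0, -0.0001] 2.308177564656233 0.005145886619305181
45.35348400045454 [ 2.28631281e-01  4.68309531e-01 -5.06235385e-01  5.95393687e-01
 -1.37086990e-04  1.86163800e+00]
```

Emit:
arm_command:
  moves:
    - [0,0,-0.15,0,0,0]
    - [0,0,-0.29,0,0,0]
    - [-0.2,-0.03,-0.29,0,0,0]
    - [-0.44,-0.06,-0.29,0,0,0]
    - [-0.68,-0.1,-0.29,0,0.05,0]
    - [-0.8,-0.12,-0.29,0,0.1,0]
    - [-0.8,-0.12,-0.29,0,0.16,0]
    - [-0.8,-0.12,-0.29,0,0.22,0]
    - [-0.8,-0.12,-0.29,0,0.278,0]
    - [-0.8,-0.12,-0.29,0,0.278,0]

```text
clock: 5.6
tcp_pos: [424.4, -15.2, 268.3]
orientation: [-3.137, -0.873, 1.503]
ft_force: [0.6, -0.5, -0.1]
opening: 45.6
grasp_force: 41.4
```

```bash
python3 go.py 412 -69 132.6 1.509 0.873; python3 -c "
from h import *
print(robot.sense()['opening'],robot.sense()['joints'])"
```

```text
[-0.5561, -0.0343, 0.1815, 0.0, -0.0001, -0.0012] 2.2242565276609416 0.019425739094426176
45.57424864364079 [-0.47037772  0.44005143 -0.53773469  1.03574651  0.78015233  0.98130026]
```

Emit:
arm_command:
  moves:
    - [-0.15,-0.01,0.05,0,0,0]
    - [-0.3,-0.02,0.1,0,0,0]
    - [-0.43,-0.03,0.14,0,0,0]
    - [-0.5,-0.034,0.165,0,0,0]
    - [-0.54,-0.034,0.177,0,0,0]
    - [-0.556,-0.034,0.181,0,0,0]
    - [-0.556,-0.034,0.181,0,0,0]

```text
clock: 6.48
tcp_pos: [412.7, -68.2, 134.0]
orientation: [3.141, -0.873, 1.509]
ft_force: [-0.0, -0.1, -1.3]
opening: 45.5
grasp_force: 41.4
```

```bash
python3 - <<'E'
from h import *
f=viewer.grab_frame("side"); cv2.imwrite("pics/side2.png",cv2.resize(f["pixels"][140:320,240:480],None,fx=3,fy=3))
E
```

```text
(no output)
```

View pics/side2.png

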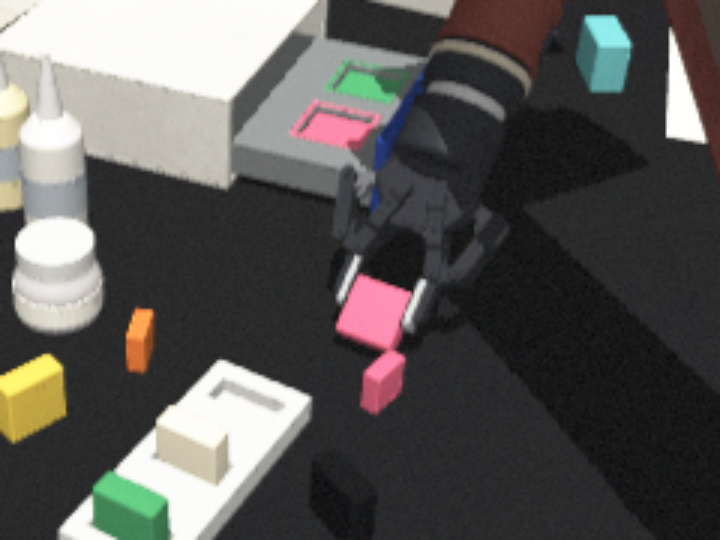

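The crop shows the pink bar held tilted just over the bench at (375,315), clear of the small decoy at (383,383). Next I lower it a little and release.

Emit:
arm_command:
  moves:
    - [-0.006,0,0.005,0,0,0]
    - [-0.006,0,0.005,0,0,0]

```text
clock: 6.78
tcp_pos: [412.5, -68.2, 131.8]
orientation: [3.141, -0.873, 1.509]
ft_force: [-0.9, -0.1, -0.0]
opening: 45.3
grasp_force: 41.4
```

Emit:
arm_command:
  moves:
    - [0,0,0,0,0,0]
    - [0,0,0,0,0,0]
    - [0,0,0,0,0,0]
    - [0.1,0,-0.08,0,0,0]
    - [0.25,0,-0.25,0,-0.05,0]
    - [0.4,0,-0.4,0,-0.1,0]
    - [0.4,0,-0.4,0,-0.15,0]
    - [0.4,0,-0.4,0,-0.2,0]
    - [0.4,0,-0.4,0,-0.25,0]
    - [0.4,0,-0.4,0,-0.278,0]
  hand: 0

```text
clock: 8.02
tcp_pos: [411.5, -80.3, 272.9]
orientation: [3.141, 0.004, 1.509]
ft_force: [-0.4, -0.0, 0.1]
opening: 85.4
grasp_force: 0.0
```

```bash
cat > bar.py <<'E'
import sys; from h import *
c=sys.argv[1]; x,y=float(sys.argv[2]),float(sys.argv[3])
for n in("top","side"):
    f,w,h=cloud(n); near=np.hypot(w[...,0]-x,w[...,1]-y)<50
    m=col(h,c)&near; print(n,"all",rect(w,m)); print("   top",rect(w,m&(np.abs(w[...,2]-20)<5)))
s=robot.sense();print(s["tcp_pos"],s["joints"])
E
python3 bar.py pink 420 50
```

```text
top all {'n': 481, 'mean': [420.2, 49.3, 17.9], 'c': [418.3, 48.9], 'size': [49.9, 50.1], 'ang': 86.3, 'z': [0.2, 19.6, 22.6]}
   top {'n': 427, 'mean': [420.6, 48.7, 19.9], 'c': [420.2, 48.8], 'size': [45.8, 46.1], 'ang': 86.7, 'z': [17.0, 19.8, 22.6]}
side all {'n': 413, 'mean': [418.8, 54.5, 17.1], 'c': [421.6, 44.6], 'size': [53.2, 88.0], 'ang': 9.5, 'z': [3.1, 20.2, 22.8]}
   top {'n': 297, 'mean': [419.6, 51.3, 20.7], 'c': [420.5, 48.1], 'size': [48.9, 47.1], 'ang': 86.5, 'z': [16.7, 21.1, 23.2]}
[411.47797904 -79.94799627 272.73627238] [-3.66364817e-01  2.26906100e-01 -6.28958303e-01  7.14340678e-01
 -9.36726646e-04  1.26531806e+00]
```

Pink lies flat at (420.4, 48.8), top at 20 mm. I'll regrasp with closing along y.

```bash
python3 go.py 420.4 48.8 230 3.08; python3 go.py 420.4 48.8 180 3.08
```

```text
[0.5164, 0.0042, 0.1704, -0.0002, 0.0003, -0.4998] 2.0655683918058036 8.396207551249042
[0.5166, 0.0042, 0.3704, -0.0002, 0.0003, -0.4998] 2.066425332402825 8.396207551249042
```

Emit:
arm_command:
  moves:
    - [0.1,0,0,0,0,-0.058]
    - [0.2,0,0,0,0,-0.116]
    - [0.3,0,0,0,0,-0.174]
    - [0.4,0,0,0,0,-0.232]
    - [0.5,0,0.05,0,0,-0.29]
    - [0.516,0.004,0.1,0,0,-0.348]
    - [0.516,0.004,0.15,0,0,-0.406]
    - [0.516,0.004,0.17,0,0,-0.464]
    - [0.516,0.004,0.17,0,0,-0.5]
    - [0.516,0.004,0.2,0,0,-0.5]

```text
clock: 9.38
tcp_pos: [421.0, 47.9, 222.4]
orientation: [3.14, -0.0, 3.078]
ft_force: [-0.1, -0.7, 0.0]
opening: 85.0
grasp_force: 0.0
```

```bash
python3 go.py 420.4 48.8 180 3.08
```

```text
[0.0025, 0.0033, 0.1695, 0.0006, -0.0, -0.0006] 0.6779083487574841 0.01412078010983898
```

Emit:
arm_command:
  moves:
    - [0.002,0.003,0.12,0,0,0]
    - [0.002,0.003,0.168,0,0,0]
    - [0.002,0.003,0.17,0,0,0]
    - [0.002,0.003,0.17,0,0,0]

```text
clock: 9.88
tcp_pos: [420.6, 48.7, 180.5]
orientation: [3.141, 0.0, 3.079]
ft_force: [-0.7, -0.1, 0.1]
opening: 85.4
grasp_force: 0.0
```

Emit:
arm_command:
  moves:
    - [0,0,0,0,0,0]
    - [0,0,0,0,0,0]
    - [0,0,0,0,0,0]
    - [0,0,0,0,0,0]
    - [0,0,-0.1,0,0,0]
    - [0,0,-0.3,0,0,0]
    - [0,0,-0.4,0,0,0]
    - [0,0,-0.4,0,0,0]
  hand: 1

```text
clock: 10.88
tcp_pos: [421.1, 48.8, 281.7]
orientation: [3.142, 0.004, 3.079]
ft_force: [-0.2, -0.4, -1.1]
opening: 44.8
grasp_force: 42.2
```

```bash
python3 go.py 550.8 -154.6 280 3.219;python3 - <<'E'
from h import *
f,w,h=cloud("side"); cv2.imwrite("pics/side3.png",cv2.resize(f["pixels"][130:310,240:480],None,fx=3,fy=3))
E
```

```text
[-0.5683, -0.7796, 0.0093, -0.0001, 0.0013, -0.0445] 3.118564372820497 0.7472300816835229
```

View pics/side3.png

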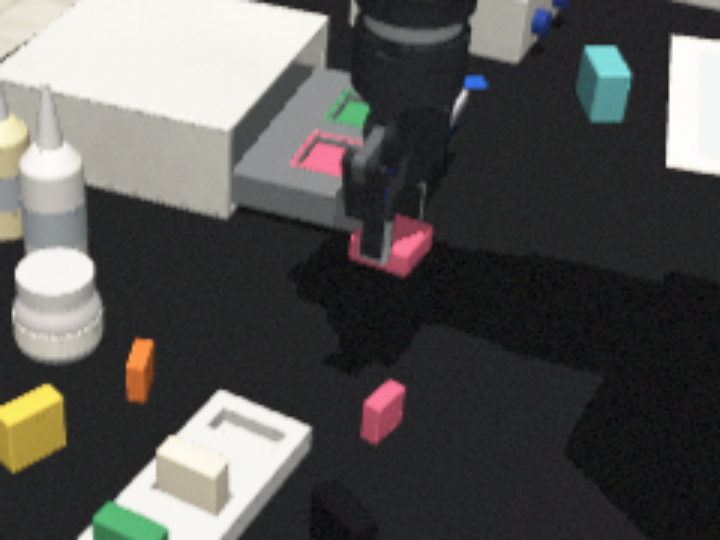

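The pink bar is held flat and clear of the bench, at crop pixel (392,245). Next I carry it over its pocket.

Emit:
arm_command:
  moves:
    - [-0.15,-0.2,0,0,0,-0.01]
    - [-0.3,-0.4,0,0,0,-0.03]
    - [-0.45,-0.6,0,0,0,-0.044]
    - [-0.56,-0.76,0.005,0,0.001,-0.044]
    - [-0.568,-0.78,0.01,0,0.001,-0.044]
    - [-0.568,-0.78,0.01,0,0.001,-0.044]
    - [-0.568,-0.78,0.01,0,0.001,-0.044]

```text
clock: 11.8
tcp_pos: [549.1, -153.5, 277.0]
orientation: [3.14, -0.005, -3.065]
ft_force: [0.4, -0.1, -0.5]
opening: 44.9
grasp_force: 42.2
```

```bash
python3 go.py 550.8 -154.6 222 3.219; python3 go.py 550.8 -154.6 214 3.219
```

```text
[-0.0074, -0.0053, 0.2198, 0.0004, -0.0015, -0.0002] 0.8792109707643128 0.025459679171422937
[-0.0076, -0.0053, 0.2518, 0.0004, -0.0015, -0.0002] 1.007209538260595 0.025459679171422937
```

Emit:
arm_command:
  moves:
    - [-0.003,-0.002,0.1,0,-0.0015,0]
    - [-0.005,-0.003,0.19,0,-0.0015,0]
    - [-0.005,-0.003,0.21,0,-0.0015,0]
    - [-0.005,-0.003,0.21,0,-0.0015,0]
    - [-0.005,-0.003,0.21,0,-0.0015,0]

```text
clock: 12.42
tcp_pos: [551.4, -155.2, 226.0]
orientation: [-3.141, 0.003, -3.065]
ft_force: [0.5, -0.2, -1.3]
opening: 44.9
grasp_force: 42.2
```

```bash
python3 go.py 550.8 -154.6 214 3.219
```

```text
[0.0022, 0.0026, 0.048, -0.0001, 0.0009, -0.0004] 0.19211705322164674 0.016773165570843927
```

Emit:
arm_command:
  moves:
    - [0.001,0.001,0.025,0,0.0005,0]
    - [0.001,0.001,0.04,0,0.0005,0]
    - [0.001,0.001,0.047,0,0.0005,0]
    - [0.001,0.001,0.047,0,0.0005,0]
    - [0.001,0.001,0.047,0,0.0005,0]

```text
clock: 13.05
tcp_pos: [550.8, -155.2, 213.3]
orientation: [3.141, 0.0, -3.066]
ft_force: [0.5, -0.2, -0.1]
opening: 44.9
grasp_force: 42.2
```

Emit:
arm_command:
  moves:
    - [0,0,0,0,0,0]
    - [0,0,0,0,0,0]
    - [0,0,0,0,0,0]
    - [0,0,-0.1,0,0,0]
    - [0,0,-0.3,0,0,0]
    - [0.1,0.2,-0.4,0,0,0]
    - [0.25,0.4,-0.4,0,0,0.06]
    - [0.4,0.6,-0.4,0,0,0.12]
    - [0.4,0.8,-0.4,0,0,0.18]
    - [0.4,0.95,-0.4,0,0,0.24]
  hand: 0

```text
clock: 14.3
tcp_pos: [432.6, 74.3, 313.8]
orientation: [3.141, 0.001, 2.483]
ft_force: [1.2, -0.2, 0.9]
opening: 85.3
grasp_force: 0.0
```

```bash
python3 - <<'E'
from h import *
for n in("top","side"):
    f,w,h=cloud(n); m=col(h,"pink")&(np.hypot(w[...,0]-551,w[...,1]+155)<42)
    print(n,rect(w,m&(w[...,2]>48)),np.round(np.nanpercentile(w[...,2][m],[10,50,90]),1))
E
python3 go.py 475.1 322.3 270 1.509
```

```text
top {'n': 434, 'mean': [550.4, -153.1, 51.8], 'c': [550.3, -153.9], 'size': [45.7, 46.0], 'ang': 2.8, 'z': [49.3, 51.8, 54.2]} [33.6 48.1 53.1]
side {'n': 56, 'mean': [535.8, -150.6, 52.6], 'c': [545.6, -154.9], 'size': [36.0, 45.6], 'ang': 4.7, 'z': [49.4, 52.7, 55.4]} [39.5 44.2 53.8]
[0.4666, 0.8857, 0.1755, 0.0002, -0.0003, 0.3109] 3.5428118865503646 5.222608910964906
```

Pink is flat in its pocket, top at 51.8 mm and centred within about 1 mm. Next is green.

Emit:
arm_command:
  moves:
    - [0.12,0.22,0.02,0,0,0.058]
    - [0.24,0.44,0.04,0,0,0.116]
    - [0.36,0.66,0.08,0,0,0.174]
    - [0.466,0.88,0.12,0,0,0.232]
    - [0.466,0.885,0.175,0,0,0.29]
    - [0.466,0.885,0.175,0,0,0.311]
    - [0.466,0.885,0.175,0,0,0.311]
    - [0.466,0.885,0.175,0,0,0.311]

```text
clock: 15.4
tcp_pos: [475.2, 318.9, 269.8]
orientation: [3.141, -0.0, 1.515]
ft_force: [-0.2, -0.8, -0.7]
opening: 85.3
grasp_force: 0.0
```

```bash
python3 go.py 475.1 322.3 197 1.509
```

```text
[0.0134, -0.0014, 0.2914, 0.0001, -0.0001, 0.0018] 1.1654785169489266 0.030284655455246348
```

Emit:
arm_command:
  moves:
    - [0.012,-0.001,0.12,0,0,0.001]
    - [0.012,-0.001,0.24,0,0,0.001]
    - [0.012,-0.001,0.285,0,0,0.001]
    - [0.012,-0.001,0.291,0,0,0.001]
    - [0.012,-0.001,0.291,0,0,0.001]

```text
clock: 16.02
tcp_pos: [475.4, 322.6, 197.9]
orientation: [3.14, -0.001, 1.509]
ft_force: [0.2, 0.0, -0.4]
opening: 85.6
grasp_force: 0.0
```

Emit:
arm_command:
  moves:
    - [0,0,0,0,0,0]
    - [0,0,0,0,0,0]
    - [0,0,0,0,0,0]
    - [0,0,0,0,0,0]
    - [0,0,0,0,0,0]
  hand: 1

```text
clock: 16.65
tcp_pos: [475.1, 322.6, 197.6]
orientation: [3.141, -0.001, 1.509]
ft_force: [-1.3, -0.5, 4.6]
opening: 45.3
grasp_force: 41.4
```

Emit:
arm_command:
  moves:
    - [0,0,-0.15,0,0,0]
    - [0,0,-0.3,0,0,0]
    - [-0.2,-0.04,-0.32,0,0,0]
    - [-0.44,-0.08,-0.32,0,0,0]
    - [-0.68,-0.12,-0.32,0,0,0]
    - [-0.92,-0.15,-0.32,0,0,0]
    - [-1,-0.18,-0.32,0,0.05,0]
    - [-1,-0.2,-0.32,0,0.1,0]
    - [-1,-0.2,-0.32,0,0.16,0]
    - [-1,-0.2,-0.32,0,0.22,0]

```text
clock: 17.9
tcp_pos: [409.6, 75.8, 277.5]
orientation: [3.139, -0.695, 1.51]
ft_force: [-1.0, 0.1, -2.1]
opening: 45.5
grasp_force: 41.2
```

```bash
python3 go.py 415 -15 245 1.509 0.873;python3 go.py 412 -69 132.6 1.509 0.873;
```

```text
[-0.3607, 0.044, -0.1313, 0.0007, 0.0567, 0.0003] 1.4428541594989488 0.9520235976947009
[-0.8148, 0.0445, 0.0755, 0.0007, 0.0567, 0.0003] 3.2591247474529963 0.9520235976947009
```

Emit:
arm_command:
  moves:
    - [-0.18,0.02,-0.06,0,0.03,0]
    - [-0.36,0.04,-0.13,0,0.056,0]
    - [-0.5,0.044,-0.08,0,0.056,0]
    - [-0.65,0.044,0,0,0.056,0]
    - [-0.76,0.044,0.05,0,0.056,0]
    - [-0.8,0.044,0.07,0,0.056,0]
    - [-0.814,0.044,0.075,0,0.056,0]
    - [-0.814,0.044,0.075,0,0.056,0]

```text
clock: 18.9
tcp_pos: [411.8, -69.3, 133.6]
orientation: [3.141, -0.865, 1.51]
ft_force: [-0.2, 0.5, -0.1]
opening: 45.2
grasp_force: 41.2
```

```bash
python3 go.py 412 -69 132 1.509 0.873
```

```text
[-0.0039, 0.0009, 0.0051, 0.0001, 0.0025, 0.0002] 0.020476505309593704 0.04266304929196198
```

Emit:
arm_command:
  moves:
    - [-0.005,0,0.005,0,0.002,0]
    - [-0.005,0,0.005,0,0.002,0]

```text
clock: 19.15
tcp_pos: [411.7, -69.2, 131.5]
orientation: [3.141, -0.871, 1.51]
ft_force: [-0.6, -0.2, -0.1]
opening: 45.2
grasp_force: 41.2
```

Emit:
arm_command:
  moves:
    - [0,0,0,0,0,0]
    - [0,0,0,0,0,0]
    - [0,0,0,0,0,0]
    - [0.1,0,-0.08,0,0,0]
    - [0.25,0,-0.25,0,-0.05,0]
    - [0.4,0,-0.4,0,-0.1,0]
    - [0.4,0,-0.4,0,-0.15,0]
    - [0.4,0,-0.4,0,-0.2,0]
    - [0.4,0,-0.4,0,-0.25,0]
    - [0.4,0,-0.4,0,-0.278,0]
  hand: 0

```text
clock: 20.4
tcp_pos: [410.6, -81.1, 272.4]
orientation: [3.141, 0.006, 1.509]
ft_force: [0.1, 0.6, 0.9]
opening: 85.4
grasp_force: 0.0
```

```bash
python3 bar.py green 420 50; python3 go.py 420.4 48.8 180 3.08
```

```text
top all {'n': 501, 'mean': [419.7, 48.6, 17.3], 'c': [417.8, 48.2], 'size': [50.8, 50.8], 'ang': 86.4, 'z': [-0.6, 19.7, 22.5]}
   top {'n': 427, 'mean': [419.5, 48.1, 20.0], 'c': [419.4, 48.0], 'size': [46.0, 45.7], 'ang': 86.7, 'z': [17.1, 19.9, 22.6]}
side all {'n': 403, 'mean': [417.6, 53.8, 17.4], 'c': [419.0, 44.6], 'size': [57.5, 46.2], 'ang': 85.8, 'z': [4.3, 20.3, 23.1]}
   top {'n': 297, 'mean': [418.1, 50.7, 20.8], 'c': [419.3, 47.5], 'size': [48.1, 46.2], 'ang': 85.6, 'z': [16.6, 21.1, 23.2]}
[410.51775918 -80.79246809 272.24946306] [-0.36847745  0.22613362 -0.63166492  0.71194431 -0.00267448  1.26288407]
[0.5209, 0.008, 0.3675, -0.0007, 0.0008, -0.4997] 2.083472801456472 8.394504475489848
```

Emit:
arm_command:
  moves:
    - [0.1,0,0,0,0,-0.058]
    - [0.2,0,0,0,0,-0.116]
    - [0.3,0,0,0,0,-0.174]
    - [0.4,0,0,0,0,-0.232]
    - [0.5,0,0.05,0,0,-0.29]
    - [0.518,0.004,0.1,0,0,-0.348]
    - [0.518,0.004,0.15,0,0,-0.406]
    - [0.518,0.004,0.17,0,0,-0.464]
    - [0.518,0.004,0.17,0,0.001,-0.5]
    - [0.518,0.004,0.2,0,0.001,-0.5]

```text
clock: 21.75
tcp_pos: [420.0, 47.4, 221.6]
orientation: [3.14, -0.002, 3.078]
ft_force: [0.3, 0.2, 0.7]
opening: 85.7
grasp_force: 0.0
```

```bash
python3 go.py 419.4 48 180 3.08
```

```text
[0.0022, 0.0018, 0.1665, 0.0006, -0.0007, -0.0005] 0.666102940113997 0.01812849285257201
```

Emit:
arm_command:
  moves:
    - [0.002,0.002,0.12,0,0,0]
    - [0.002,0.002,0.165,0,0,0]
    - [0.002,0.002,0.167,0,0,0]
    - [0.002,0.002,0.167,0,0,0]

```text
clock: 22.25
tcp_pos: [419.6, 48.1, 180.5]
orientation: [3.141, -0.002, 3.079]
ft_force: [0.6, 0.5, -0.5]
opening: 85.5
grasp_force: 0.0
```

Emit:
arm_command:
  moves:
    - [0,0,0,0,0,0]
    - [0,0,0,0,0,0]
    - [0,0,0,0,0,0]
    - [0,0,0,0,0,0]
    - [0,0,-0.1,0,0,0]
    - [0,0,-0.3,0,0,0]
    - [0,0,-0.4,0,0,0]
    - [0,0,-0.46,0,0,0]
  hand: 1

```text
clock: 23.25
tcp_pos: [419.7, 48.1, 296.7]
orientation: [3.141, 0.0, 3.08]
ft_force: [-0.2, -0.2, -1.2]
opening: 44.6
grasp_force: 42.2
```

```bash
python3 go.py 557.7 -244.2 290 3.219
```

```text
[-0.6232, -1.1329, 0.0266, 0.0001, 0.0001, -0.0443] 4.531740197386315 0.7450794367955379
```

Emit:
arm_command:
  moves:
    - [-0.13,-0.22,0,0,0,-0.01]
    - [-0.26,-0.44,0,0,0,-0.03]
    - [-0.39,-0.66,0,0,0,-0.044]
    - [-0.52,-0.88,0,0,0,-0.044]
    - [-0.6,-1,0.02,0,0,-0.044]

```text
clock: 23.88
tcp_pos: [554.6, -213.5, 290.0]
orientation: [-3.141, -0.001, -3.067]
ft_force: [1.2, 0.8, -0.5]
opening: 44.6
grasp_force: 42.2
```

```bash
python3 go.py 557.7 -244.2 224 3.219
```

```text
[-0.0034, -0.1234, 0.2639, -0.0001, -0.0003, -0.0009] 1.055606259197725 0.015423826561180923
```

Emit:
arm_command:
  moves:
    - [-0.004,-0.13,0.03,0,0,-0.001]
    - [-0.004,-0.13,0.05,0,0,-0.001]
    - [-0.004,-0.13,0.15,0,0,-0.001]
    - [-0.004,-0.13,0.24,0,0,-0.001]
    - [-0.004,-0.13,0.264,0,0,-0.001]
    - [-0.004,-0.13,0.264,0,0,-0.001]
    - [-0.004,-0.13,0.264,0,0,-0.001]

```text
clock: 24.75
tcp_pos: [557.4, -243.0, 224.7]
orientation: [-3.141, -0.001, -3.062]
ft_force: [0.1, 0.3, -0.4]
opening: 45.0
grasp_force: 42.2
```

```bash
python3 go.py 557.7 -244.2 214 3.219
```

```text
[-0.0007, -0.005, 0.0429, -0.0001, -0.0002, 0.0007] 0.1717734887474424 0.013168934416319184
```

Emit:
arm_command:
  moves:
    - [-0.001,-0.004,0.02,0,0,0]
    - [-0.001,-0.004,0.035,0,0,0]
    - [-0.001,-0.004,0.043,0,0,0]
    - [-0.001,-0.004,0.043,0,0,0]
    - [-0.001,-0.004,0.043,0,0,0]

```text
clock: 25.38
tcp_pos: [557.3, -244.0, 212.9]
orientation: [3.141, -0.002, -3.062]
ft_force: [-0.6, -0.4, -0.3]
opening: 44.9
grasp_force: 42.2
```

Emit:
arm_command:
  moves:
    - [0,0,0,0,0,0]
    - [0,0,0,0,0,0]
    - [0,0,0,0,0,0]
    - [0,0,-0.1,0,0,0]
    - [0,0,-0.3,0,0,0]
    - [0.1,0,-0.4,0,0,0]
    - [0.3,0.05,-0.4,0,0,0]
    - [0.5,0.1,-0.4,0,0,0]
    - [0.65,0.15,-0.4,0,0,0]
    - [0.65,0.15,-0.4,0,0,0]
  hand: 0

```text
clock: 26.62
tcp_pos: [390.5, -218.7, 313.5]
orientation: [3.14, -0.003, -3.063]
ft_force: [0.5, -0.2, -0.8]
opening: 85.2
grasp_force: 0.0
```

```bash
cat > dr.py <<'E'
from h import *
f,w,h=cloud(); z=w[...,2]; X,Y=w[...,0],w[...,1]
for c,y in(("pink",-155),("green",-244)):
    print(c,rect(w,col(h,c)&(abs(Y-y)<45)&(X>480)&(X<780)&(z>48)&(z<57)))
print("lip",rect(w,(abs(Y+206)<75)&(X>440)&(X<640)&(z>72)&(z<79)&col(h,"white")))
cv2.imwrite("pics/top_dr.png",f["pixels"])
E
python3 dr.py; python3 go.py 425 -207 243 3.219
```

```text
pink {'n': 435, 'mean': [550.4, -153.3, 51.8], 'c': [550.6, -153.5], 'size': [45.7, 45.7], 'ang': 4.7, 'z': [49.2, 51.9, 54.2]}
green {'n': 438, 'mean': [557.1, -241.4, 51.8], 'c': [557.2, -242.3], 'size': [45.8, 46.2], 'ang': 5.5, 'z': [49.2, 51.8, 54.4]}
lip {'n': 459, 'mean': [473.4, -204.7, 75.8], 'c': [473.4, -205.1], 'size': [17.4, 119.6], 'ang': 4.5, 'z': [73.4, 75.9, 77.9]}
[-0.1354, 0.0396, 0.2828, -0.0, -0.0004, 0.0004] 1.1312214440764048 0.008867710497629532
```

Both bars lie flat in their pockets. Next I push the drawer with shut fingers on the lip.

Emit:
arm_command:
  moves:
    - [-0.135,0.04,0,0,0,0]
    - [-0.135,0.04,0.1,0,0,0]
    - [-0.135,0.04,0.2,0,0,0]
    - [-0.135,0.04,0.3,0,0,0]
    - [-0.135,0.04,0.3,0,0,0]
    - [-0.135,0.04,0.3,0,0,0]
  hand: 1

```text
clock: 27.42
tcp_pos: [426.2, -207.2, 238.9]
orientation: [-3.141, -0.001, -3.062]
ft_force: [1.2, -0.1, 0.8]
opening: 0.1
grasp_force: 0.0
```

Emit:
arm_command:
  moves:
    - [-0.06,0,0,0,0,0]
    - [-0.1,0,0,0,0,0]
    - [-0.16,0,0,0,0,0]
    - [-0.22,0,0,0,0,0]
    - [-0.28,0,0,0,0,0]
    - [-0.34,0,0,0,0,0]
    - [-0.4,0,0,0,0,0]
    - [-0.46,0,0,0,0,0]
    - [-0.52,0,0,0,0,0]
    - [-0.54,0,0,0,0,0]

```text
clock: 28.68
tcp_pos: [560.9, -196.0, 237.8]
orientation: [3.141, -0.002, -3.062]
ft_force: [-3.7, -2.8, 3.0]
opening: 0.2
grasp_force: 2.2
```

```bash
python3 go.py 584 -195 237 3.219; python3 - <<'E'
from h import *
f,w,h=cloud("side"); z=w[...,2]; cv2.imwrite("pics/side4.png",cv2.resize(f["pixels"][100:260,220:440],None,fx=3,fy=3)); print(robot.sense()["ft_force"])
E
```

```text
[-0.0925, -0.0035, 0.003, 0.0001, -0.0005, 0.0008] 0.3699103032065872 0.016530238521491287
[ 1.13163383 -0.68158202 -0.11848904]
```

View pics/side4.png

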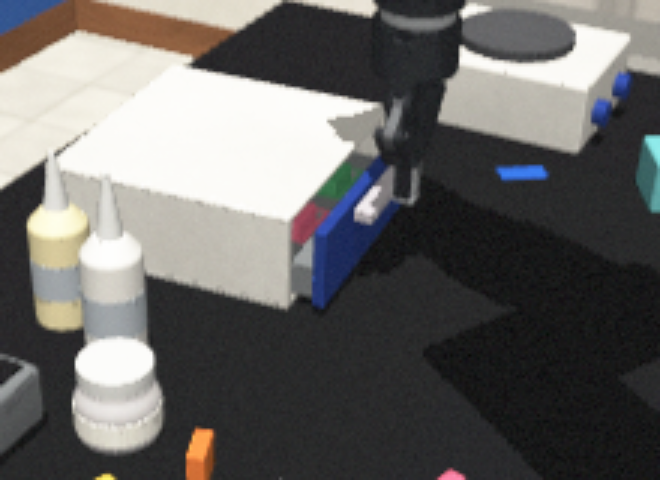

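The drawer is nearly in, with a gap of about 22 mm at crop pixel (310,265). I continue gently.

Emit:
arm_command:
  moves:
    - [-0.03,0,0,0,0,0]
    - [-0.05,0,0,0,0,0]
    - [-0.07,0,0,0,0,0]
    - [-0.08,0,0,0,0,0]
    - [-0.085,0,0,0,0,0]

```text
clock: 29.35
tcp_pos: [581.0, -194.3, 237.7]
orientation: [3.141, -0.002, -3.062]
ft_force: [-3.7, 0.6, -1.5]
opening: 0.3
grasp_force: 2.0
```

Emit:
arm_command:
  moves:
    - [-0.006,0,0,0,0,0]
    - [-0.006,0,0,0,0,0]

```text
clock: 29.6
tcp_pos: [582.5, -194.2, 237.7]
orientation: [3.141, -0.002, -3.062]
ft_force: [-4.5, 1.0, -1.9]
opening: 0.0
grasp_force: 1.6
```

Not yet at the stop, so I push in small steps while watching the force.

Emit:
arm_command:
  moves:
    - [-0.006,0,0,0,0,0]
    - [-0.012,0,0,0,0,0]
    - [-0.012,0,0,0,0,0]

```text
clock: 29.98
tcp_pos: [583.9, -194.0, 237.7]
orientation: [3.141, -0.006, -3.063]
ft_force: [-12.4, 0.3, 5.1]
opening: -0.3
grasp_force: 6.6
```

Emit:
arm_command:
  moves:
    - [-0.006,0,0,0,0,0]
    - [-0.006,0,0,0,0,0]

```text
clock: 30.22
tcp_pos: [584.4, -194.0, 237.6]
orientation: [3.141, -0.009, -3.063]
ft_force: [-19.1, 0.1, 8.6]
opening: -0.1
grasp_force: 9.6
```

The force rises to 19 N with the position stalled, so the drawer is home. I back off and check.

Emit:
arm_command:
  moves:
    - [0.05,0,0,0,0,0]
    - [0.2,0,0,0,0,0]
    - [0.4,0,-0.1,0,0,0]
    - [0.6,0,-0.2,0,0,0]
    - [0.7,0,-0.3,0,0,0]
    - [0.7,0,-0.3,0,0,0]

```text
clock: 30.98
tcp_pos: [412.6, -208.7, 315.5]
orientation: [-3.139, 0.003, -3.064]
ft_force: [0.4, -0.0, -0.7]
opening: 0.3
grasp_force: 0.0
```

```bash
python3 - <<'E'
from h import *
f,w,h=cloud(); z=w[...,2]; X,Y=w[...,0],w[...,1]
print("lip",rect(w,(abs(Y+196)<70)&(X>560)&(X<640)&(z>72)&(z<79)&col(h,"white")))
print("cream",rect(w,roi(212,234,235,268)&(z>46)&(z<58)&col(h,"white")))
g=viewer.grab_frame("side")["pixels"]; cv2.imwrite("pics/end.png",np.hstack([cv2.resize(f["pixels"][50:310,160:520],(400,289)),cv2.resize(g[100:360,80:440],(400,289))]))
E
```

```text
lip {'n': 471, 'mean': [603.7, -194.8, 75.9], 'c': [603.7, -195.3], 'size': [18.3, 119.5], 'ang': 4.4, 'z': [73.3, 75.9, 78.2]}
cream {'n': 199, 'mean': [470.6, 253.5, 51.9], 'c': [470.5, 253.7], 'size': [20.0, 45.6], 'ang': 86.7, 'z': [49.2, 52.0, 54.2]}
```

View pics/end.png

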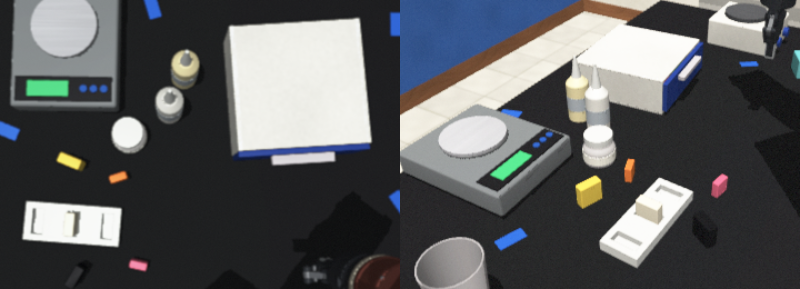

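The panel at (300,152) sits flush against the case. The cream bar at (72,223) and the bottles and jar are unmoved.

```bash
python3 -c "from plant import robot; print(robot.job_done())"
```

```text
the job is handed in; nothing more can be done
None
```

I handed the job in at about 31 s on the robot clock: both bars lay flat in their own pockets before I pushed the drawer home, and the cream bar, bottles and jar had not moved; the hand-in call returned no verdict.

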